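Pour the walnuts into the mortar bowl

ROBOT

A 7-joint arm with a two-finger parallel gripper is mounted at the origin on the work surface. World frame = base frame: x ahead of the robot, y to its left, z up, the work surface at z = 0. Lengths are in m, angles in degrees, forces in N, time in s.
With the tool pointing down it reaches from about 0.35 to 0.775 m from the base axis. Payload 3.1 kg.
Tool frame: the origin (TCP) lies on the centre line of the jaws, within the pads' length; the fingertips stand 17 mm ahead of it and the grasp point (between the pads) lies 2 mm behind it (robot.tip_reach is the distance from the TCP to the fingertips, in m); z points along the fingers, y is the direction in which the jaws open and shut (so a half turn about z gives the same grasp; the last joint's range is limited). The gripper opens to 85 mm and grips with 20 to 120 N. Pads are 22 mm wide; open, the fingers measure 114 mm over their backs; the gripper's body (76 mm by 85 mm) begins 54 mm behind the grasp point. The pads swing forward as they close: fully open they stand 13 mm farther back than shut.
Start: joints at [60.808, 17.813, 0.802, 86.603, -0.252, 75.585, -1.558], TCP at [0.248, -0.491, 0.248] pointing down, gripper open.
Joint ranges: [-154.91, 154.91], [-16.99, 109.72], [-72.82, 74.43], [7.12, 147.25], [-82.49, 262.49], [11.32, 116.49], [-174.64, 174.64]. Speed limits (degrees/s): [159.86, 159.86, 180, 180, 180, 180, 180].

INTERFACE

Orientations are given as [roll, pitch, yaw] about the fixed x, y, z axes, in that order (R = Rz(yaw) Ry(pitch) Rx(roll)).
In Python, from station import robot, fingers, vision, workorder, recognise gives the robot as it stands. Calls block until the motion is done:
- robot.move_to(position, orientation): joint-space move of the TCP to a pose.
- robot.line_to(position, orientation=None, velocity=0.15, f_stop=None): straight line of the TCP; orientation=None keeps the orientation; velocity is the mean speed in m/s. With f_stop (N) it stops when the force on the tool has changed by that much, and returns True; else False.
- robot.move_j(angles): joint-space move.
- fingers.gripper_to(opening, force=None): opening from 0.0 (shut) to 1.0 (fully open); force is the grip in N (None keeps the last); returns when the fingers have stopped.
- robot.pause(seconds).
- robot.inverse_kinematics(position, orientation): joint angles nearest the present ones, or None.
- vision.grab_frame(name): name is "scene" or "side" or "wrist"; returns the picture (384x512x3 uint8, red, green, blue); there is no depth.
- vision.calibration(name): a dict with "mtx" (3x3 intrinsics, pixels), "extrinsics" (4x4, takes a point from world to camera coordinates); the wrist camera has in their place "T_tool_cam" (4x4, takes a point from camera to tool coordinates, whose origin is the TCP and whose axes are the flange's). Camera axes: x right, y up, looking along -z (the intrinsics and any distortion apply to the point x, -y, -z); pixel columns grow to the right and rows downward; lengths in m; the calibration is good to about 2 mm. The wrist camera is an equidistant fisheye: a pixel r from the principal point sees the ray r / f radians off the axis. A picture is of the moment at which its call begins: read the wrist's pose just before it. calibration takes no time and is no camera call.
A pose or a line that the arm cannot do raises robot.PlanningError and nothing moves.
- workorder.close_job(): hands the job in, once; it reports no verdict.
Trained networks look in the newest picture that a camera, given by its name, has taken for a name from the list of things; names that differ only in an ending like _2 or _b are one class to them, and where a whole thing is asked for, a point or a joint stands for the part that bears it (a point fixed in the world has none). Each returns a list of dicts, best first, with "p" (0 to 1); they miss things now and then, are a little off and sometimes report something else, mostly with a low value. They report only what shows in the picture. A call takes as long as a camera call.
- recognise(label, camera): "rect" ([centre column, centre row, width, height] in pixels, round what is visible of it).
Readings, each from a call of its own:
- robot.current_time_s(): time.
- robot.current_joint_positions(): joint angles.
- robot.current_dq(): joint speeds.
- robot.current_joint_torque(): joint torques, N m.
- robot.current_tool_pos(): TCP position.
- robot.current_eef_rot(): TCP orientation.
- robot.current_contact_force(): force on the tool from outside, world axes, zero at the start.
- robot.current_torque(): the same for the moment, N m.
- robot.current_finger_gap(): opening from 0.0 (shut) to 1.0 (fully open).
Only numpy, scipy, OpenCV 4.12 (cv2) and the standard library are available. Lean on these libraries where they do the work, as an engineer would, in place of code of your own. Each camera call takes 0.05 s, during which the arm holds its last target.

TASK

Pull out the folded spout of the walnut carton while the carton stands on the table, then pick the carton up and tilt it so that all three walnuts roll down the spout into the big brown mortar bowl. Finally stand the empty carton upright on the table again and let go of it.

Things in the scene. Friction and masses are not known exactly. Their poses are not given: they have to be found in the camera images.
- carton: Walnut carton, brown card, loose, 0.3 kg: the taller, narrower carton, the only one with a white tab above its top. 100 mm long (x), 52 wide (y), 140 tall (z, up); origin: centre of its underside. Its flat sides (52 mm apart) can be gripped near the top; top flat and closed, with a clear window. Lower half solid; the walnuts lie on an inner floor at z = 70 mm. Its -x end, with the spout, starts roughly facing the robot.
- spout (a joint): Folded spout: 45 mm wide card flap in the carton's -x end. Rad: 0 shut (upright), grows as its top swings out to -x and down; 1.3 fully out (a chute still rising 15 deg outward). Hinge along y at x = -47.5, z = 70 mm of the carton. White pull tab on the flap, 34 mm wide, 4 thick, ends 100 mm from the hinge, 30 above the carton's top when shut. Under 1 N moves it, e.g. pushed from behind; it stays where left.
- bowl: Big brown earthenware mortar bowl on a black mat, fixed to the table. Rim 240 mm across (outside) and 85 mm above the table, walls 6 mm, flaring from a foot 110 mm across. Origin on the table under its centre, z up. (The small white bowl is not meant.)
- walnut1: walnut in its shell, brown ball 28 mm across, 11 g; origin at its centre. It starts inside the carton on the carton's inner floor, free to roll
- walnut2: walnut in its shell, brown ball 28 mm across, 11 g; origin at its centre. It starts inside the carton on the carton's inner floor, free to roll
- walnut3: walnut in its shell, brown ball 28 mm across, 11 g; origin at its centre. It starts inside the carton on the carton's inner floor, free to roll

How it is judged (in metres and radians):
On the way, in this order (a step that is already met when the one before it is completed fails the run):
1. the spout is pulled well out (more than 1 rad) while the carton stands on the table (value of joint spout above 1 rad and angle between carton's own z axis and vertical below 0.17 rad and height (world z) of carton below 0.012 m), for 0.2 s.
2. all three walnuts are in the mortar bowl (horizontal distance between each of walnut1, walnut2, walnut3 and bowl below 0.11 m and z of walnut1 in the frame of bowl between 0.005 and 0.09 m and z of walnut2 in the frame of bowl between 0.005 and 0.09 m and z of walnut3 in the frame of bowl between 0.005 and 0.09 m), for 0.2 s.
At the end, for the whole second after the job is handed in: All three walnuts lie inside the mortar bowl (centres within 110 mm of its axis, below 90 mm over the table), and the carton stands upright (within 0.17 rad) on the table (underside's centre less than 12 mm above it), at rest and released (all of step 2 and angle between carton's own z axis and vertical below 0.17 rad and height (world z) of carton below 0.012 m and linear speed of carton below 0.02 m/s); the robot touches nothing.
It also fails if it takes over 67 s, if anything falls off the work surface, if the arm or the gripper's body presses on something with over 40 N, if the wrist force passes 120 N, or if a joint passes its speed limit or range.

## Working session

There is one attempt and no reset: what is moved stays moved. The work goes in short steps, each a Python script; the robot and the scene stay as the last script left them, time stands still between calls to the robot, and variables do not carry over. Pictures are saved under pics/ and viewed, and the job is handed in when it is done.

```bash
ls; mkdir -p pics; python3 - <<'E'
from station import robot, fingers, vision, workorder, recognise
import cv2
for n in ["scene","side","wrist"]:
    f=vision.grab_frame(n); cv2.imwrite(f"pics/a_{n}.png",f[:,:,::-1])
    c=vision.calibration(n); print(n,{k:(v.round(4).tolist() if hasattr(v,'round') else v) for k,v in c.items()})
    for l in ["carton","spout","bowl"]:
        print(l,[( [round(x) for x in d['rect']],round(d['p'],2)) for d in recognise(l,n)][:3])
print(robot.current_time_s(),robot.current_tool_pos(),robot.current_eef_rot())
E
```

```text
pics
scene {'mtx': [[398.7664, 0.0, 258.3446], [0.0, 398.7664, 186.0943], [0.0, 0.0, 1.0]], 'extrinsics': [[-0.4001, 0.9164, 0.0135, 0.2357], [-0.7076, -0.3182, 0.6309, 0.3165], [0.5824, 0.2429, 0.7758, -1.2492], [0.0, 0.0, 0.0, 1.0]]}
carton [([383, 228, 61, 88], 0.73)]
spout [([402, 194, 21, 18], 0.51)]
bowl [([173, 171, 104, 91], 0.63)]
side {'mtx': [[364.1545, 0.0, 256.602], [0.0, 364.1545, 194.8874], [0.0, 0.0, 1.0]], 'extrinsics': [[-0.9248, -0.3802, -0.0137, 0.4497], [0.2523, -0.6399, 0.7259, -0.1997], [-0.2847, 0.6678, 0.6877, -0.6287], [0.0, 0.0, 0.0, 1.0]]}
carton [([163, 308, 85, 105], 0.67)]
spout [([187, 307, 28, 53], 0.67), ([163, 306, 82, 102], 0.2)]
bowl [([277, 145, 95, 83], 0.73)]
wrist {'mtx': [[297.3186, 0.0, 252.9972], [0.0, 297.3186, 193.4792], [0.0, 0.0, 1.0]], 'T_tool_cam': [[-0.0006, 0.9577, 0.2879, 0.0727], [1.0, 0.0003, 0.0012, 0.0006], [0.001, 0.2879, -0.9577, -0.1256], [0.0, 0.0, 0.0, 1.0]]}
carton []
spout []
bowl []
0.6 [ 0.24803659 -0.49092155  0.24829726] [1.79998449e+02 2.07243547e-03 2.68068304e+01]
```

View pics/a_scene.png

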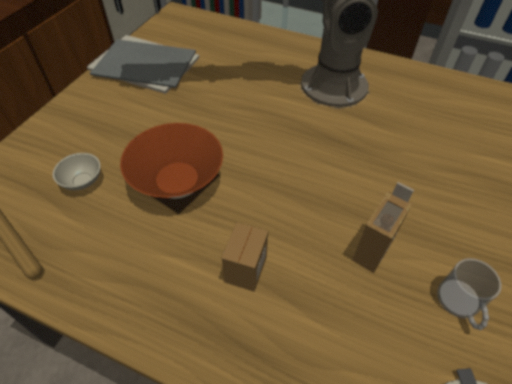

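View pics/a_side.png

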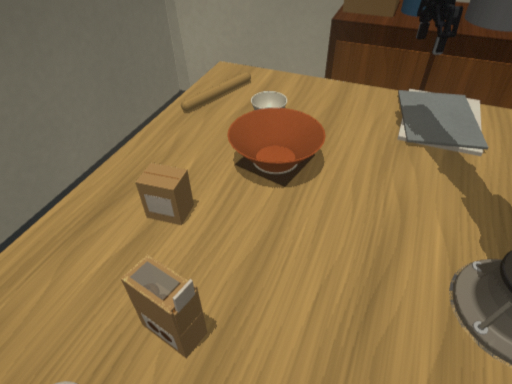

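View pics/a_wrist.png

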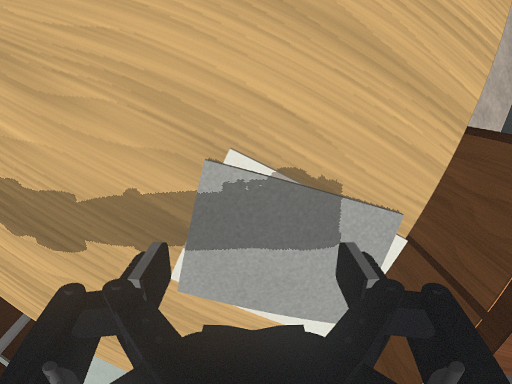

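The scene view shows the carton near (383,228) with its tab near (402,192), and the brown bowl at (173,165). The side view shows the carton at (163,308) and the bowl at (277,140). I'll zoom in to find the corners.

```bash
python3 - <<'E'
import cv2
a=cv2.imread('pics/a_scene.png')[170:280,330:440]; b=cv2.imread('pics/a_side.png')[250:365,110:225]
o=cv2.hconcat([cv2.resize(x,(400,400),interpolation=cv2.INTER_CUBIC) for x in (a,b)])
cv2.imwrite('pics/b.png',o)
E
```

```text
(no output)
```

View pics/b.png

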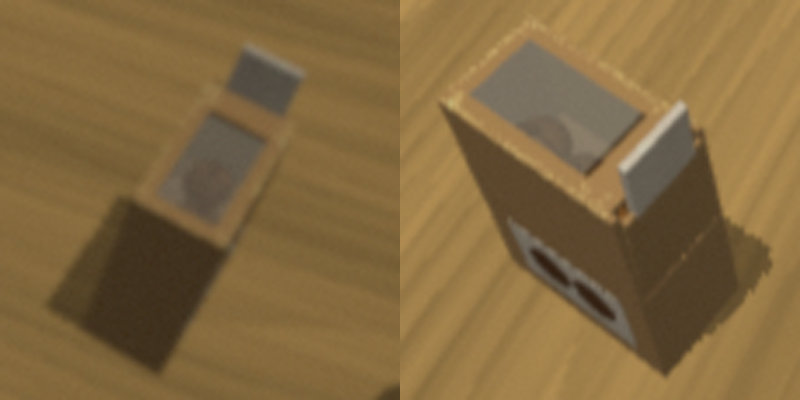

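```bash
cat > h.py <<'E'
from station import robot, fingers, vision, workorder, recognise
import numpy as np, cv2
from scipy.optimize import least_squares
def proj(P,cam):
    c=vision.calibration(cam);E=np.array(c['extrinsics']);K=np.array(c['mtx'])
    q=np.atleast_2d(P)@E[:3,:3].T+E[:3,3]; q=q*[1,-1,-1]
    return (q@K.T)[:,:2]/q[:,2:]
def Rz(a): return np.array([[np.cos(a),-np.sin(a),0],[np.sin(a),np.cos(a),0],[0,0,1]])
def save(cam,name,crop=None):
    f=vision.grab_frame(cam)[:,:,::-1]
    if crop: f=cv2.resize(f[crop[1]:crop[3],crop[0]:crop[2]],None,fx=2,fy=2,interpolation=cv2.INTER_CUBIC)
    cv2.imwrite(f'pics/{name}.png',f)
E
python3 - <<'E'
from h import *
S=[((228,248),(50,26,140)),((137,192),(50,-26,140)),((293,128),(-50,26,140)),((212,88),(-50,-26,140)),((160,372),(50,26,0)),((85,328),(50,-26,0))]
D=[((40,100),(50,26,140)),((215,222),(-50,26,140)),((130,20),(50,-26,140)),((300,130),(-50,-26,140)),((265,375),(-50,26,0)),((120,265),(50,26,0)),((335,290),(-50,-26,0))]
s=np.array([a for a,_ in S])*.275+[330,170]; sp=np.array([b for _,b in S])/1e3
d=np.array([a for a,_ in D])*.2875+[110,250]; dp=np.array([b for _,b in D])/1e3
def f(v):
    T=lambda P:P@Rz(v[2]).T+[v[0],v[1],0]
    return np.r_[(proj(T(sp),'scene')-s).ravel(),(proj(T(dp),'side')-d).ravel()]
r=least_squares(f,[.5,.2,.3]);print(r.x,np.degrees(r.x[2]),r.fun.reshape(-1,2).round(1).tolist())
# bowl rim
for cam in ('scene','side'):
    im=cv2.imread(f'pics/a_{cam}.png');hsv=cv2.cvtColor(im,cv2.COLOR_BGR2HSV)
    m=cv2.inRange(hsv,(0,150,60),(10,255,255))
    n,l,st,c=cv2.connectedComponentsWithStats(m);i=1+st[1:,4].argmax();print(cam,st[i])
    cnt=max(cv2.findContours((l==i).astype('uint8'),0,1)[0],key=len);np.save(f'b_{cam}.npy',cv2.convexHull(cnt)[:,0])
H={c:np.load(f'b_{c}.npy') for c in('scene','side')}
t=np.linspace(0,2*np.pi,90)
ring=lambda v,R,z:np.c_[v[0]+R*np.cos(t),v[1]+R*np.sin(t),0*t+z]
def g(v):
    out=[]
    for c in H:
        p=np.vstack([proj(ring(v,.12,.085),c),proj(ring(v,.055,0),c)]).astype('float32')
        a=p.min(0),p.max(0); b=H[c].min(0),H[c].max(0)
        out+=list(np.array(a[0]-b[0]))+[a[1][0]-b[1][0]]
    return np.array(out)
r=least_squares(g,[.5,-.2]);print(r.x,r.fun.round(1))
E
```

```text
[ 0.53224897  0.25091924 -0.20874241] -11.960059164528028 [[-0.4, -0.6], [-1.1, 0.9], [2.3, -2.8], [0.1, -3.9], [0.1, 0.5], [-1.3, -0.3], [-1.6, 0.1], [-1.1, 1.1], [-0.5, -1.3], [0.5, -1.0], [0.1, 1.2], [-2.1, -0.6], [1.1, -0.6]]
scene [ 121  124  101   74 5075]
side [ 229  108   95   57 3396]
[ 0.53234724 -0.24524269] [-1.2 -3.   2.9 -1.4 -1.4  3.8]
```

```bash
python3 - <<'E'
from h import *
v=[.5322,.2509,-.2087]; b=[.5323,-.2452]
t=np.linspace(0,2*np.pi,60)
outs=[]
for cam,w in (('scene',(330,170,440,280)),('side',(110,250,225,365))):
    im=cv2.imread(f'pics/a_{cam}.png'); K=4
    im=cv2.resize(im,None,fx=K,fy=K,interpolation=cv2.INTER_CUBIC)
    for z in(0,.14):
        q=np.array([[.05,.026,z],[.05,-.026,z],[-.05,-.026,z],[-.05,.026,z]])@Rz(v[2]).T+[v[0],v[1],0]
        cv2.polylines(im,[((proj(q,cam)+.5)*K).astype(int)],True,(0,255,0),1)
    for R,z in((.12,.085),(.055,0)):
        q=np.c_[b[0]+R*np.cos(t),b[1]+R*np.sin(t),0*t+z]
        cv2.polylines(im,[((proj(q,cam)+.5)*K).astype(int)],True,(0,255,0),1)
    c=im[w[1]*K:w[3]*K,w[0]*K:w[2]*K]; 
    bb=(110,110,235,220) if cam=='scene' else (220,95,335,190)
    d=im[bb[1]*K:bb[3]*K,bb[0]*K:bb[2]*K]
    outs.append(np.vstack([cv2.resize(c,(390,300)) if 0 else cv2.resize(c,(300,300)),cv2.resize(d,(300,270))]))
cv2.imwrite('pics/c.png',np.hstack(outs))
E
```

```text
(no output)
```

View pics/c.png

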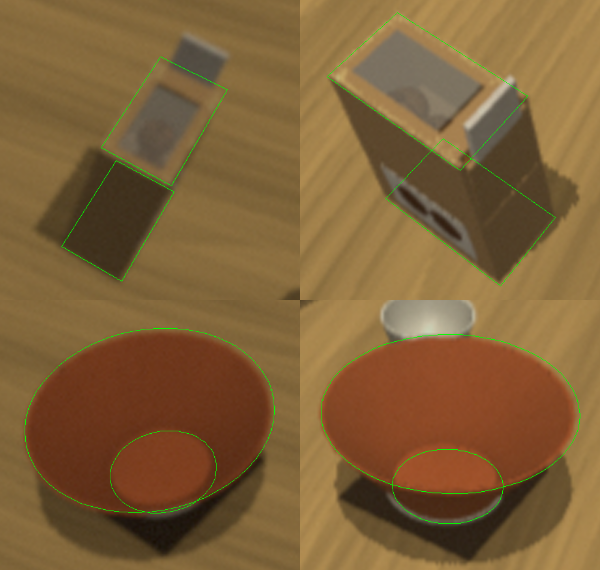

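The overlay matches both cartons' edges and the bowl rim. The carton is at (0.532, 0.251) with yaw -12°, and the bowl is at (0.532, -0.245). Next I'll check reachability for the opening, grasp and pour poses.

```bash
cat >> h.py <<'E'
C=np.array([.532,.251,0]); YAW=-12.; B=np.array([.532,-.245,0])
def ori(phi,psi,opt): # carton tilt phi (spout down), yaw psi
    return [180,-phi,psi] if opt==0 else [0,180-phi,psi]
G=np.array([0.,0,.121])   # grasp point in carton (TCP is 2 mm ahead)
TIP=np.array([-.144,0,.097])
def Ry(a): return np.array([[np.cos(a),0,np.sin(a)],[0,1,0],[-np.sin(a),0,np.cos(a)]])
def pour_pose(phi,psi,tip,opt,g=None):
    R=Rz(np.radians(psi))@Ry(-np.radians(phi))
    g=G if g is None else g
    return tip+R@(g-TIP-[0,0,.002]), ori(phi,psi,opt)
ZT=lambda phi: np.interp(phi,[0,20,45,60],[.20,.165,.135,.135])
def tip_for(phi,psi,back=.045):
    f=Rz(np.radians(psi))@[-1,0,0]
    t=B-back*f; t=t.copy(); t[2]=ZT(phi); return t
E
python3 - <<'E'
from h import *
for opt in (0,1):
    p=C+[0,0,.12]; q=robot.inverse_kinematics(p,ori(0,YAW,opt)); print('grasp',opt,None if q is None else np.round(q))
    for psi in range(-60,181,20):
        r=[robot.inverse_kinematics(*pour_pose(f,psi,tip_for(f,psi),opt)) for f in (0,20,40,55)]
        print(opt,psi,[None if q is None else np.round(q).astype(int).tolist() for q in r])
print(robot.current_time_s())
E
```

```text
grasp 0 [   0.   34.  -40.   90.   23.   65. -147.]
0 -60 [[28, 44, 10, 49, -7, 87, -115], [20, 28, 10, 76, 7, 59, -125], [13, 18, 6, 98, 40, 39, -158], [58, 26, -62, 110, 90, 62, 161]]
0 -40 [[25, 48, 5, 42, -3, 90, -101], [21, 29, 5, 75, 3, 57, -106], [15, 16, 7, 101, 23, 27, -127], [6, 10, 11, 117, 87, 17, 168]]
0 -20 [[23, 49, -1, 40, 1, 91, -88], [23, 30, -1, 74, -1, 56, -87], [25, 16, -2, 101, -4, 23, -83], [-14, 11, 43, 119, 257, 12, 12]]
0 0 [[20, 47, -7, 44, 5, 89, -75], [26, 29, -7, 75, -4, 57, -68], [37, 17, -12, 99, -26, 30, -45], [53, 13, -23, 114, -78, 21, 10]]
0 20 [[18, 42, -12, 52, 8, 86, -61], [28, 28, -13, 77, -7, 60, -50], [42, 20, -17, 96, -36, 42, -20], [55, 18, -21, 108, -66, 41, 14]]
0 40 [[18, 36, -16, 63, 10, 82, -47], [30, 27, -17, 79, -9, 64, -31], [45, 23, -19, 92, -36, 55, -4], [56, 24, -21, 99, -56, 59, 18]]
0 60 [[20, 30, -22, 74, 11, 78, -32], [33, 26, -22, 82, -11, 68, -13], [47, 27, -22, 87, -33, 69, 9], [55, 31, -22, 89, -46, 75, 23]]
0 80 [[25, 24, -30, 85, 12, 74, -15], [37, 24, -26, 85, -10, 74, 5], [47, 30, -25, 82, -27, 82, 21], [53, 37, -23, 
[... 1625 characters left out ...]
 [15, 22, 4, 86, -22, 76, -165], [23, 28, 11, 84, -41, 89, -148], [56, 38, -29, 78, -33, 89, -154]]
1 100 [[15, 14, -12, 96, 3, 71, -168], [18, 20, 0, 89, -18, 82, -147], [24, 31, 8, 79, -33, 99, -135], [23, 42, 21, 70, -47, 116, -127]]
1 120 [[22, 7, -15, 104, 2, 69, -144], [22, 18, -3, 91, -12, 86, -129], [25, 33, 4, 75, -23, 107, -121], [54, 54, -52, 60, -4, 116, -147]]
1 140 [[29, 3, -14, 109, 1, 69, -115], [25, 17, -5, 92, -5, 89, -109], [25, 34, 1, 73, -10, 112, -105], None]
1 160 [[34, 1, -10, 110, 0, 69, -86], [28, 17, -6, 92, 2, 90, -88], [25, 35, -4, 72, 3, 113, -89], None]
1 180 [[38, 4, -6, 107, 0, 69, -57], [30, 18, -6, 92, 10, 89, -68], [24, 34, -6, 74, 16, 111, -72], None]
0.6
```

```bash
python3 - <<'E'
from h import *
# decoy bottom point pixel -> ground
for cam,px in (('scene',(240,288)),('side',(180,220)),('side',(147,213))):
    c=vision.calibration(cam);E=np.array(c['extrinsics']);K=np.array(c['mtx'])
    d=np.linalg.inv(K)@[px[0],px[1],1]*[1,-1,-1];o=-E[:3,:3].T@E[:3,3];w=E[:3,:3].T@d
    print(cam,px,(o-w*o[2]/w[2]).round(3))
Rc=Rz(np.radians(YAW))
tip=C+Rc@[-.018,0,.155]     # fingertip centre start
robot.move_to([.35,-.1,.35],ori(0,YAW,0))
p=tip+[0,0,robot.tip_reach+.10]; robot.move_to(p,ori(0,YAW,0))
fingers.gripper_to(0.0,force=40)
print(robot.current_time_s(),robot.current_tool_pos(),robot.tip_reach,np.round(robot.current_joint_positions()))
save('wrist','d_wrist');save('side','d_side')
E
```

```text
scene (240, 288) [0.733 0.022 0.   ]
side (180, 220) [0.654 0.031 0.   ]
side (147, 213) [0.734 0.04  0.   ]
4.3833 [0.51438975 0.25475754 0.27199253] 0.017 [   7.   29.  -54.   79.   23.   84. -148.]
```

View pics/d_wrist.png

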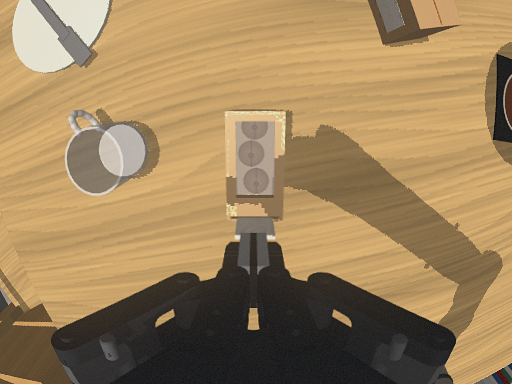

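View pics/d_side.png

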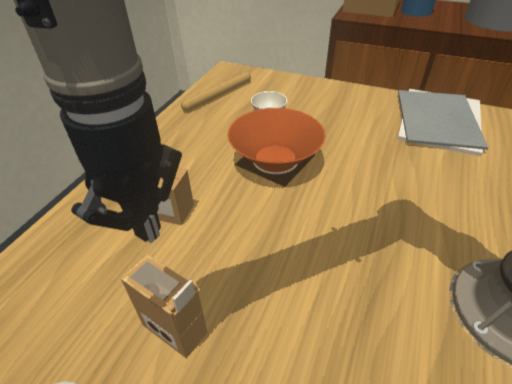

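In the wrist view the carton's top spans columns 226-285 and rows 110-218, centred under the tool, with three walnuts in the window. I'll check the predicted corners against that before descending.

```bash
cat >> h.py <<'E'
from scipy.spatial.transform import Rotation as Rot
def wproj(P,pos,rot):
    c=vision.calibration('wrist');T=np.array(c['T_tool_cam']);K=np.array(c['mtx'])
    R=Rot.from_euler('xyz',rot,degrees=True).as_matrix()
    q=((np.atleast_2d(P)-pos)@R - T[:3,3])@T[:3,:3]
    q=q*[1,-1,-1]; r=np.hypot(q[:,0],q[:,1]); th=np.arctan2(r,q[:,2])
    return K[:2,2]+K[0,0]*(th/r)[:,None]*q[:,:2]
E
python3 - <<'E'
from h import *
pos,rot=robot.current_tool_pos(),robot.current_eef_rot()
P=np.array([[.05,.026,.14],[.05,-.026,.14],[-.05,-.026,.14],[-.05,.026,.14],[-.0475,0.017,.17],[-.0475,-.017,.17]])@Rz(np.radians(YAW)).T+C
print(wproj(P,pos,rot).round(0).tolist())
f=cv2.imread('pics/d_wrist.png')[90:260,190:320]; cv2.imwrite('pics/e.png',cv2.resize(f,None,fx=3.5,fy=3.5,interpolation=cv2.INTER_CUBIC))
E
```

```text
[[222.0, 113.0], [283.0, 113.0], [280.0, 222.0], [225.0, 222.0], [232.0, 232.0], [273.0, 232.0]]
```

View pics/e.png

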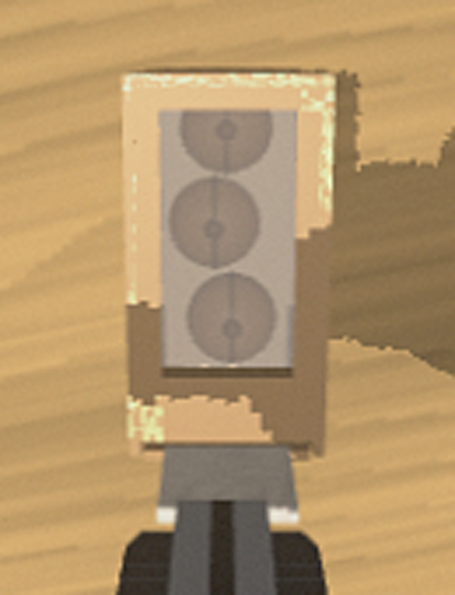

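```bash
cat >> h.py <<'E'
C=C+Rz(np.radians(YAW))@[.003,-.002,0]
E
python3 - <<'E'
from h import *
Rc=Rz(np.radians(YAW)); o=ori(0,YAW,0)
tcp=lambda x,z: C+Rc@[x,0,z]+[0,0,robot.tip_reach]
print(robot.line_to(tcp(-.022,.156),o,velocity=.1,f_stop=6))
for th in (0.02,.2,.4,.6,.8,1.0,1.15,1.25):
    r=.086
    x=-.0475-r*np.sin(th)+.011+.002*np.cos(th); z=.07+r*np.cos(th)+.002*np.sin(th)
    s=robot.line_to(tcp(x,z),o,velocity=.08,f_stop=8)
    print(th,s,np.round(robot.current_contact_force(),1))
    if s: break
save('side','f_side');save('wrist','f_wrist')
print(robot.current_time_s())
E
python3 -c "
import cv2;a=cv2.imread('pics/f_side.png')[200:384,60:305];b=cv2.imread('pics/f_wrist.png')
cv2.imwrite('pics/f.png',cv2.hconcat([cv2.resize(a,(400,300)),cv2.resize(b,(400,300))]))"
```

```text
False
0.02 False [-0.2  1.3 -0.6]
0.2 False [-0.2 -0.8 -0.7]
0.4 False [1.1 0.8 0.9]
0.6 False [ 0.6  0.4 -0.1]
0.8 False [ 0.5 -0.3  0.6]
1.0 False [ 0.5  0.2 -0.6]
1.15 False [-0.  -0.2  0.9]
1.25 False [1.1 0.4 0. ]
8.425
```

View pics/f.png

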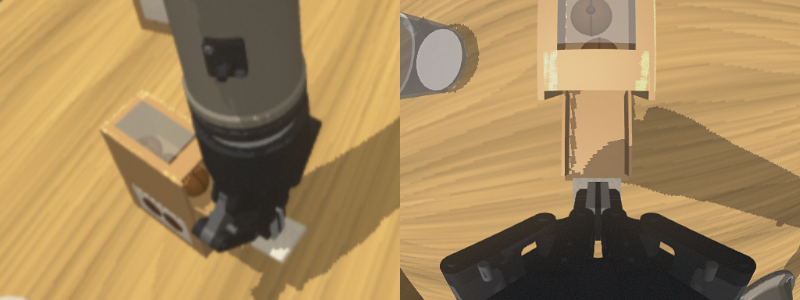

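The spout is out, and the wrist view shows the chute with side walls and the tab under the fingertips. I'll back off upward and check.

```bash
python3 - <<'E'
from h import *
Rc=Rz(np.radians(YAW)); o=ori(0,YAW,0)
p=np.array(robot.current_tool_pos())
robot.line_to(p+[0,0,.15],velocity=.2)
fingers.gripper_to(1.0,force=80)
robot.line_to(C+Rc@[0.0,0,.29],o,velocity=.2)
pos,rot=robot.current_tool_pos(),robot.current_eef_rot()
save('wrist','g_wrist');save('side','g_side',(60,200,305,384));
P=np.array([[.05,.026,.14],[.05,-.026,.14],[-.05,-.026,.14],[-.05,.026,.14]])@Rc.T+C
print(wproj(P,pos,rot).round(1).tolist(),robot.current_time_s())
for th in (1.0,1.1,1.2,1.25,1.3):
  Q=np.array([[-.0475-.1*np.sin(th),y,.07+.1*np.cos(th)] for y in(-.017,.017)])@Rc.T+C
  print(th,((proj(Q,'side')-[60,200])*2).round().tolist(), wproj(Q,pos,rot).round().tolist())
f=cv2.imread('pics/g_wrist.png')[70:300,170:340]; cv2.imwrite('pics/g2.png',cv2.resize(f,None,fx=2.5,fy=2.5,interpolation=cv2.INTER_CUBIC))
E
```

```text
[[224.9, 129.9], [281.1, 130.0], [278.6, 230.0], [227.2, 230.0]] 10.9583
1.0 [[359.0, 251.0], [328.0, 293.0]] [[267.0, 287.0], [238.0, 287.0]]
1.1 [[366.0, 261.0], [335.0, 303.0]] [[267.0, 287.0], [239.0, 287.0]]
1.2 [[371.0, 271.0], [341.0, 313.0]] [[267.0, 285.0], [239.0, 285.0]]
1.25 [[374.0, 275.0], [343.0, 317.0]] [[266.0, 284.0], [239.0, 284.0]]
1.3 [[376.0, 280.0], [346.0, 322.0]] [[266.0, 283.0], [240.0, 283.0]]
```

View pics/g2.png

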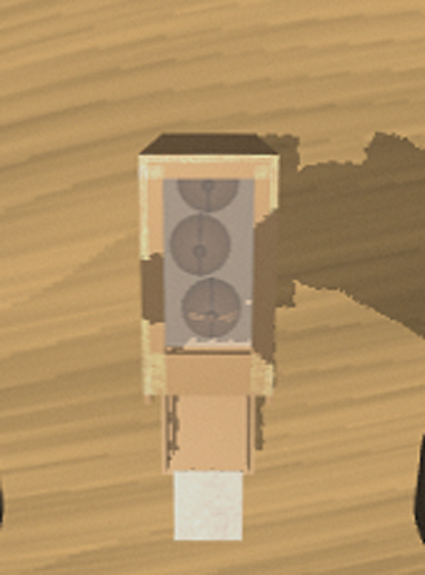

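View pics/g_side.png

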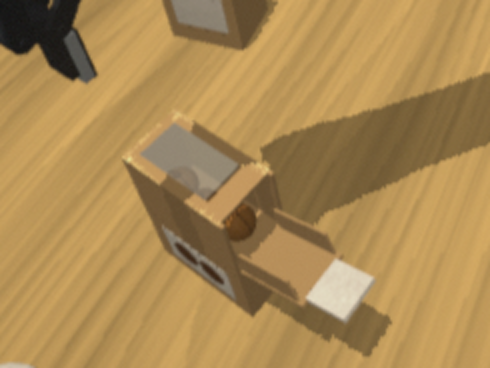

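The side view puts the tab's outer edge at (373,280)/(346,320) in the crop, which gives a spout angle of about 1.28 rad. The carton hasn't moved. Next I'll grasp it.

```bash
cat >> h.py <<'E'
G=np.array([0.,0,.116])
E
python3 - <<'E'
from h import *
o=ori(0,YAW,0)
print(robot.line_to(C+[0,0,.114],o,velocity=.12,f_stop=10))
fingers.gripper_to(0.0,force=70)
print(robot.current_finger_gap(),np.round(robot.current_contact_force(),1))
robot.line_to(C+[0,0,.16],o,velocity=.06)
print(np.round(robot.current_contact_force(),1),robot.current_time_s())
save('side','h_side');save('scene','h_scene')
# plan
psi=60
for f in (0,20,40,55): print(f,[None if q is None else np.round(q).astype(int).tolist() for q in [robot.inverse_kinematics(*pour_pose(f,psi,tip_for(f,psi),0))]], pour_pose(f,psi,tip_for(f,psi),0)[0].round(3))
E
python3 -c "
import cv2;a=cv2.imread('pics/h_side.png');b=cv2.imread('pics/h_scene.png')
cv2.imwrite('pics/h.png',cv2.hconcat([cv2.resize(a,(400,300)),cv2.resize(b,(400,300))]))"
```

```text
False
0.6024740034538772 [0.7 1.3 2.1]
[-0.3  0.8 -2.2] 13.9
0 [[41, 44, -67, 74, 40, 87, -51]] [ 0.626 -0.081  0.217]
20 [[55, 37, -62, 81, 16, 69, -32]] [ 0.619 -0.094  0.23 ]
40 [[73, 43, -70, 87, 2, 62, -17]] [ 0.604 -0.12   0.247]
55 [[78, 45, -64, 88, -18, 63, 3]] [ 0.589 -0.147  0.263]
```

View pics/h.png

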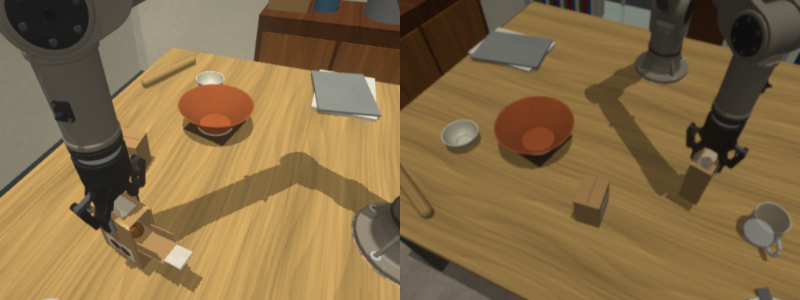

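The carton is lifted: the side view shows it hanging upright with the spout out. Next I'll carry it to the bowl, upright and above the second carton.

```bash
python3 - <<'E'
from h import *
J=lambda:np.round(robot.current_joint_positions()).astype(int).tolist()
print(J())
try:
    robot.line_to([.515,.15,.258],ori(0,5,0),velocity=.15);print(J())
    robot.line_to([.53,.03,.26],ori(0,30,0),velocity=.15);print(J())
    p,o=pour_pose(0,60,tip_for(0,60),0); p[2]+=.035
    robot.line_to(p,o,velocity=.13);print(J())
except Exception as e: print(repr(e))
print(robot.current_time_s(),robot.current_tool_pos())
for f in (10,20,30,40,55):
    q=robot.inverse_kinematics(*pour_pose(f,60,tip_for(f,60),0)); print(f,None if q is None else np.round(q))
save('scene','i_scene');save('side','i_side')
E
python3 -c "
import cv2;a=cv2.imread('pics/i_side.png');b=cv2.imread('pics/i_scene.png')
cv2.imwrite('pics/i.png',cv2.hconcat([cv2.resize(a,(400,300)),cv2.resize(b,(400,300))]))"
```

```text
[7, 35, -51, 86, 28, 72, -150]
[24, 27, -61, 86, 23, 81, -123]
[40, 28, -67, 87, 26, 82, -87]
[41, 42, -67, 70, 38, 90, -49]
17.325 [ 0.62620701 -0.08023104  0.25216347]
10 [ 50.  43. -70.  78.  33.  79. -46.]
20 [ 55.  37. -62.  81.  16.  69. -32.]
30 [ 63.  37. -62.  84.   4.  65. -21.]
40 [ 69.  39. -62.  87.  -6.  62. -10.]
55 [ 78.  44. -62.  88. -19.  64.   4.]
```

View pics/i.png

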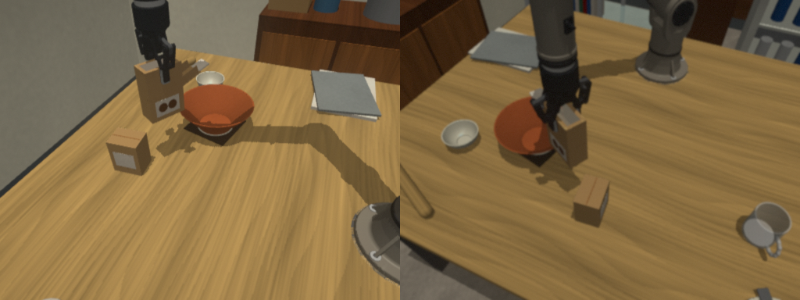

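The carton is beside the bowl with its spout over the rim. Next I'll tilt it slowly.

```bash
python3 - <<'E'
from h import *
J=lambda:np.round(robot.current_joint_positions()).astype(int).tolist()
ims=[]
for f in (10,18,24,30,36,42):
    p,o=pour_pose(f,60,tip_for(f,60),0)
    d=np.linalg.norm(p-robot.current_tool_pos())
    try: robot.line_to(p,o,velocity=max(.008,min(.05,d/.5)))
    except Exception as e: print(f,repr(e)); break
    if f>=24: robot.pause(.3)
    a=vision.grab_frame('scene')[60:240,60:300,::-1]
    ims.append(cv2.resize(a,(266,200)))
    print(f,J(),robot.current_time_s())
while len(ims)<6: ims.append(ims[-1])
cv2.imwrite('pics/j.png',np.vstack([np.hstack(ims[:3]),np.hstack(ims[3:6])]))
E
```

```text
10 [50, 42, -70, 78, 32, 79, -46] 18.1917
18 [57, 42, -71, 81, 25, 73, -40] 18.8667
24 [62, 42, -71, 83, 20, 69, -34] 19.8333
30 [66, 42, -71, 84, 14, 66, -28] 20.8167
36 [71, 43, -72, 86, 8, 63, -22] 21.8
42 [74, 45, -72, 87, 2, 62, -16] 22.7833
```

View pics/j.png

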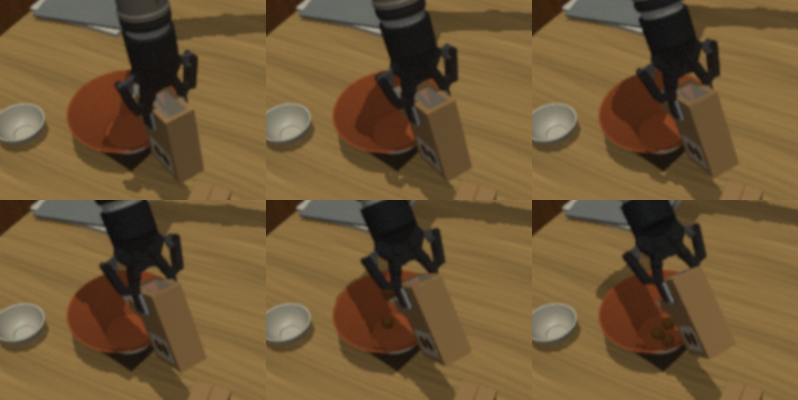

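At 42° several walnuts are in the bowl. I'll look closer.

```bash
python3 - <<'E'
from h import *
a=vision.grab_frame('scene')[110:220,110:250,::-1]; b=vision.grab_frame('side')[70:190,200:350,::-1]
cv2.imwrite('pics/k.png',np.hstack([cv2.resize(x,(400,320),interpolation=cv2.INTER_CUBIC) for x in(a,b)]))
E
```

```text
(no output)
```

View pics/k.png

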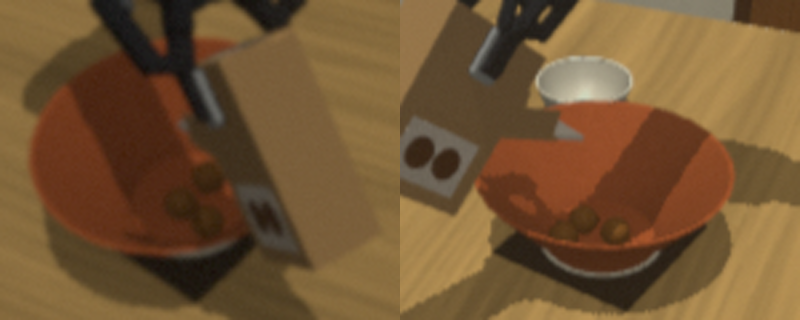

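Both views show all three walnuts in the bowl's foot. Next I'll reverse the path and set the carton down at its old spot.

```bash
python3 - <<'E'
from h import *
for f in (28,14):
    p,o=pour_pose(f,60,tip_for(f,60),0); robot.line_to(p,o,velocity=.03)
p,o=pour_pose(0,60,tip_for(0,60),0); p[2]+=.035; robot.line_to(p,o,velocity=.05)
robot.line_to([.53,.03,.26],ori(0,30,0),velocity=.15)
robot.line_to([.515,.15,.258],ori(0,5,0),velocity=.15)
robot.line_to(C+[0,0,.16],ori(0,YAW,0),velocity=.15)
robot.line_to(C+[0,0,.125],ori(0,YAW,0),velocity=.06)
s=robot.line_to(C+[0,0,.110],ori(0,YAW,0),velocity=.02,f_stop=4)
print(s,robot.current_tool_pos(),robot.current_contact_force(),robot.current_time_s())
save('side','l_side',(40,180,340,384));save('scene','l_scene')
E
```

```text
True [0.53459347 0.24854841 0.11455563] [ 0.43714392 -0.09999229  5.15554455] 29.8417
```

View pics/l_side.png

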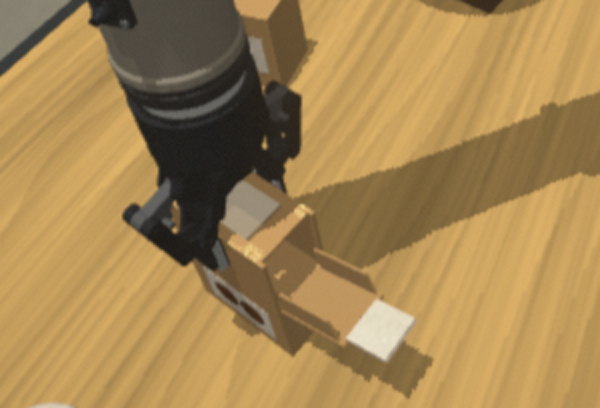

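View pics/l_scene.png

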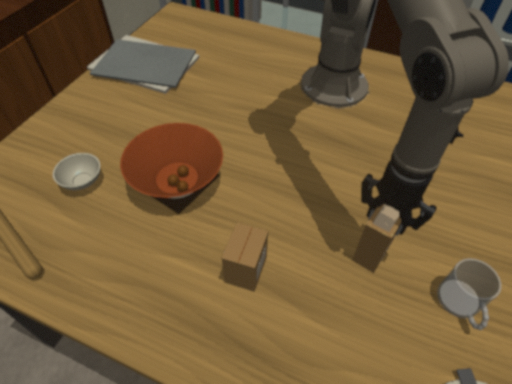

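The carton is down: contact came at TCP z = 0.1146, the same as the grasp height. The scene view shows three walnuts in the bowl near (178,180). I'll release it and retreat.

```bash
python3 - <<'E'
from h import *
fingers.gripper_to(1.0); robot.pause(.2)
robot.line_to(C+[0,0,.32],ori(0,YAW,0),velocity=.12)
robot.pause(.5)
save('side','m_side');save('scene','m_scene');save('wrist','m_w')
print(robot.current_time_s(),robot.current_contact_force())
a,b=[cv2.imread(f'pics/m_{c}.png') for c in('side','scene')]
cv2.imwrite('pics/m.png',np.hstack([cv2.resize(x,(400,300)) for x in(a,b)]))
E
```

```text
33.1083 [ 0.6897342  -0.21635987 -0.02117915]
```

View pics/m.png

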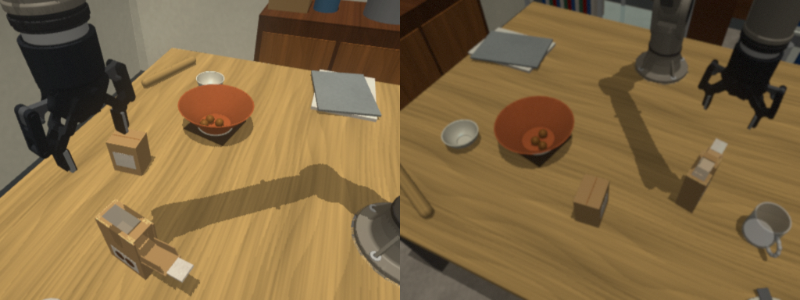

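The carton stands upright and free, three walnuts are in the bowl, and the arm is clear. I'll hand the job in.

```bash
python3 -c "
from station import workorder; print(workorder.close_job())"
```

```text
the job is handed in; nothing more can be done
None
```

The job is done and handed in at about 33 s of the 67 s allowed. No verdict was reported.

- **Spout:** I pushed the tab out and down from behind with the closed fingertips while the carton stood on the table. The side picture put it at about 1.28 rad.
- **Pour:** I gripped the carton by its flat sides near the top and carried it upright to the bowl. I then tilted it slowly to 42°, and both fixed cameras showed all three walnuts at the bottom of the mortar bowl.
- **Set down:** I put the carton back at its old spot. It touched the table at the same height as when I gripped it, so it had not slipped.
- **Last checks:** After I released the carton and raised the arm, it stood upright with its spout out and three walnuts were in the bowl. The gripper was clear and the tool force was about 0.7 N, close to zero.

No check failed. The only disagreement was the first carton position from the fixed cameras, which was about 3 mm off the wrist view. I corrected it before touching anything.

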